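# Close the vent of the pantry canister and cap it

## Task

Close the vent of the round pantry canister: turn only the small bar-shaped inner knob on its lid clockwise (seen from above) until you feel it come up against its seat, then nip it up by about ten degrees more and no further, leaving the date ring around it where it is set. Then put the loose dust cap, open side down, over the knob and ring so that it sits flat on the lid, and let go. Do not knock the other things about.

Things in the scene. Friction and masses are not known exactly. Their poses are not given: they have to be found in the camera images.
- knob_grip (a point): inner vent knob of the round canister (110 mm across, fixed; flat lid, 116 mm across, top at height 0.100): a grey bar 28 mm long, 11 thick, standing amid the date ring. Point: on the turning axis in the bar's top face, 30 mm above the lid; x along the bar, y across it. Its side faces reach down to 14 mm above the lid. Turns freely 0.4 to 1.9 rad clockwise from above, varying, unseen, to its seat
- ring_mark (a point): long white mark on the outer date ring, a black disc 46 mm across (50 over its ribs) around the knob, on the same axis; its top face is 12 mm above the lid, 2 mm below the bar's side faces. Point: on the ring's top, 19.5 mm out from the axis. The ring turns at a light touch (0.012 N m)
- seat (a joint): how far (rad, clockwise) the knob is nipped up past first contact with its seat; 0 while the knob still turns freely (0.02 N m). Against the seat it gives way only above 0.15 N m and takes 0.6 N m more per rad while turning (0.19 N m at 0.06, 0.25 at 0.17, 0.33 at 0.30; up to 0.06 less once stopped); it stays where it is left up to 0.25; from further it eases back to 0.25
- cap: loose dust cap, a grey upside-down cup of about 60 g, open side down on the table: 60 mm outside, 54 mm inside diameter, 38 mm high (34 mm deep inside), with a round finger boss 20 mm across and 18 mm high on top, 56 mm high in all. Origin: centre of its underside (open rim), z up
- tin: the other canister, square, 104 mm wide and 100 mm tall, fixed, with a single plain round knob 22 mm high on its lid; not to be used. It and the round canister may stand on either side
- spice_jar: a bystander: small jar, 44 mm across, 75 mm tall
- food_can: a bystander: food can, 72 mm across, 100 mm tall
- snack_box: a bystander: low cardboard box 60 x 140 x 45 mm
- jar_band: a bystander: screw band, a ring 72 mm across, 16 mm tall, lying flat
- mug: a bystander: mug, 80 mm across, 85 mm tall
- scoop: a bystander: metal spoon 170 mm long, lying on the table
There are look-alikes about, which are no part of the job. What is shaped like the cap but brown or orange is not meant.

How it is judged:
By the outcome, as a careful person would: the job done as asked, in the order asked, and still so for the second after the job is handed in, with the robot touching nothing.
It also fails if it takes over 72 s, if anything falls off the work surface, if the arm or the gripper's body presses on something with over 40 N, if the wrist force passes 120 N, or if a joint passes its speed limit or range.

## Robot

A 7-joint arm with a two-finger parallel gripper is mounted at the origin on the work surface. World frame = base frame: x ahead of the robot, y to its left, z up, the work surface at z = 0. Lengths are in mm, angles in rad, forces in N, time in s.
With the tool pointing down it reaches from about 425 to 950 mm from the base axis. Payload 4.7 kg.
Tool frame: the origin (TCP) lies at the very end of the fingers, on their centre line; the grasp point (between the pads) lies 19 mm behind it; z points along the fingers, y is the line along which they close (so a half turn about z gives the same grasp; the last joint's range is limited). The gripper opens to 87 mm and grips with 3 to 60 N. Pads are 19 mm wide; open, the fingers measure 117 mm over their backs; the gripper's body (75 mm by 190 mm) begins 51 mm behind the grasp point.
Start: joints at [1.142, 0.469, -0.049, 1.532, 0.024, 1.141, -0.082], TCP at [262.78, -621.768, 222.573] pointing down, gripper open.
Joint ranges: [-2.59, 2.59], [-0.33, 1.99], [-1.39, 1.29], [0.1, 2.45], [-1.04, 4.18], [0.21, 1.99], [-2.66, 2.66]. Speed limits (rad/s): [2.57, 2.57, 3.14, 3.14, 3.14, 3.14, 3.14].

## Interface

Orientations are given as a 3x3 rotation matrix whose columns are the frame's x, y, z axes.
In Python, from plant import env gives the robot as it stands.
- The arm moves only by the tool jog_arm, never from a script. Its argument "series" is a list that holds one entry, the list of rows, each a list of 6 numbers: the shift along the tool's x, y, z in m, then the turn, a rotation vector about the tool's x, y, z in rad. A call has 1 to 12 rows; each row shifts and turns the commanded pose from where the row before left it, along the tool's axes as they then stand; what a row does not reach is not made up. A row lasts 1/8 s, in which the tool goes at most 62.5 mm and 10.7 degrees, less where a joint would pass 70% of its speed; a pose out of reach is approached as far as the arm can. A call with a gripper value outside its range is refused whole. "fingers" is the gripper command: -1 is shut, 1 is fully open, values between are in proportion, set as the call begins (left out, the last holds). The fingers move at their own pace and stop on an object; "force" is the grip in N (left out, the last holds). Time passes only in rows, so rows that do not move let the fingers close. It gives the time, the measured TCP pose, the force, the opening and the grip force at its end, in the units of the state.
- env.read_state(): the state, without advancing time (a new reading comes with each control period).
- env.read_camera(name): name is "scene" or "side" or "wrist"; returns a dict with "frame" (480x640x3 uint8, blue, green, red), "fx", "fy", "cx", "cy" (pixels), "origin" and "rotation" of the camera in the world; the wrist camera has in their place "T_tool_cam" (4x4, takes a point from camera to tool coordinates, whose origin is the TCP and whose axes are the flange's). Camera axes: x right, y up, looking along -z (the intrinsics and any distortion apply to the point x, -y, -z); pixel columns grow to the right and rows downward; lengths in mm; the calibration is good to about 2 mm. A picture is of the moment at which its call begins: read the wrist's pose just before it. There is no depth.
- env.job_done(): hands the job in; it is judged then, once.
The state is a dict: "time": time; "joint_pos": joint angles; "qd": joint speeds; "joint_torque": joint torques, N m; "ee_pos": TCP position; "tool_rot": TCP orientation; "wrist_force": force on the tool from outside, world axes, zero at the start; "torque": the same for the moment, N m; "gripper_width": finger opening in mm; "gripper_force": force on a finger pad.
Only numpy, scipy, OpenCV 4.12 (cv2) and the standard library are available. Lean on these libraries where they do the work, as an engineer would, in place of code of your own. Each camera call takes 0.05 s, during which the arm holds its last target. There are 200 camera calls.

## Working session

There is one attempt and no reset: what is moved stays moved. The work goes in short steps, Python scripts to look and compute and a tool call to move; the robot and the scene stay as the last step left them, time stands still between calls to the robot, and variables do not carry over. Pictures are saved under pics/ and viewed, at most 10 in all, crops included, and the job is handed in when it is done.

Besides the shell and the picture viewer there is one more tool, called after "Emit:" by a JSON object that holds its "api" and its "payload", one argument or row to a line. jog_arm: Moves the arm, as the interface text tells. Its arguments: {"type":"object","properties":{"series":{"type":"array"},"fingers":{"type":"number"},"force":{"type":"number"}},"required":["series"]}

```bash
mkdir -p pics; cat > h.py <<'E'
import numpy as np, cv2
from plant import env
def cam(name):
    s=env.read_state(); c=env.read_camera(name)
    if name=="wrist":
        T=np.array(c["T_tool_cam"]); R=np.array(s["tool_rot"]); 
        c["origin"]=np.array(s["ee_pos"])+R@T[:3,3]; c["rotation"]=R@T[:3,:3]
    return c
def ray(c,u,v,z):
    d=np.array([(u-c["cx"])/c["fx"],-(v-c["cy"])/c["fy"],-1.])
    d=np.array(c["rotation"])@d; o=np.array(c["origin"])
    return o+d*(z-o[2])/d[2]
def proj(c,p):
    q=np.array(c["rotation"]).T@(np.array(p)-np.array(c["origin"]))
    return c["cx"]+c["fx"]*q[0]/-q[2], c["cy"]-c["fy"]*q[1]/-q[2]
E
python3 - <<'E'
from h import *
s=env.read_state(); print(s)
for n in ["scene","side"]:
    c=cam(n); cv2.imwrite(f"pics/{n}0.png",c["frame"]); print({k:v for k,v in c.items() if k!="frame"})
c=env.read_camera("wrist"); cv2.imwrite("pics/w0.png",c["frame"]);print({k:v for k,v in c.items() if k!="frame"})
E
```

```text
{'time': 0.0, 'joint_pos': array([ 1.14207862,  0.46944333, -0.0486028 ,  1.53371437,  0.02413933,
        1.14101387, -0.08233483]), 'qd': array([-0.00163423,  0.00016429,  0.00115531,  0.00323233,  0.00180103,
        0.00077759, -0.00074565]), 'joint_torque': array([-3.83909392e-04, -5.07976234e+01, -8.03603092e-02, -2.36152625e+01,
       -6.12882245e-02,  3.78443312e-02,  1.76990011e-04]), 'ee_pos': array([ 262.50632557, -621.19494407,  221.48956138]), 'tool_rot': array([[ 9.21123868e-01,  3.89268620e-01, -8.72784716e-04],
       [ 3.89269583e-01, -9.21122134e-01,  1.79044592e-03],
       [-1.06976909e-04, -1.98897101e-03, -9.99998016e-01]]), 'wrist_force': array([-0.20034837, -0.49848928,  0.11300092]), 'torque': array([-0.04186652, -0.0090445 , -0.03010661]), 'gripper_force': 0.0, 'gripper_width': 86.77337041425255}
{'fx': 472.8710555982887, 'fy': 472.8710555982887, 'cx': 325.616361401144, 'cy': 241.623391221151, 'origin': array([1177.03208915,  -99.43446521, 1074.39657054]), 'rotation': array([[ 0.18638712, -0.81983871,  0.54140958],
       [ 0.98237251,  0.16352935, -0.09056709],
       [-0.01428595,  0.54874642,  0.83586678]])}
{'fx': 446.3062833010549, 'fy': 446.3062833010549, 'cx': 317.8565911913535, 'cy': 242.91945673432147, 'origin': array([138.99737987, 761.70854311, 717.62350337]), 'rotation': array([[-0.87047053,  0.29566677, -0.39352537],
       [-0.49204418, -0.50128716,  0.71176099],
       [ 0.01317486,  0.81319884,  0.58183681]])}
{'fx': 432.74479004015274, 'fy': 432.74479004015274, 'cx': 329.5599463668462, 'cy': 235.08207924638788, 'T_tool_cam': array([[ 1.41266340e-03,  9.55668065e-01,  2.94442787e-01,
         8.32674788e+01],
       [ 9.99998958e-01, -1.26239741e-03, -7.00404454e-04,
        -1.20426699e-01],
       [-2.97650359e-04,  2.94443469e-01, -9.55668852e-01,
        -1.61846995e+02],
       [ 0.00000000e+00,  0.00000000e+00,  0.00000000e+00,
         1.00000000e+00]])}
```

View pics/scene0.png

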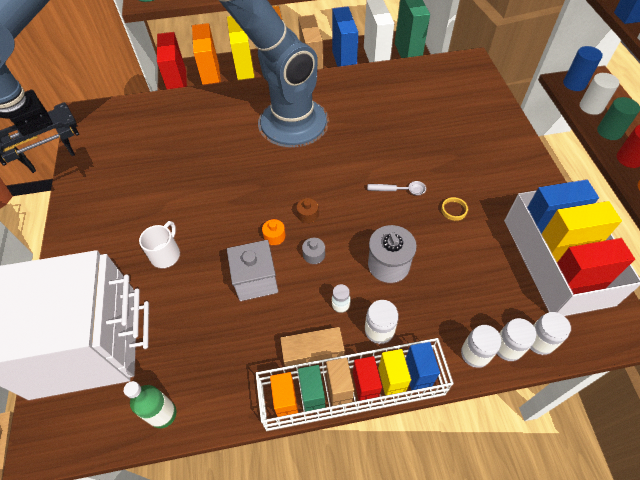

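View pics/side0.png

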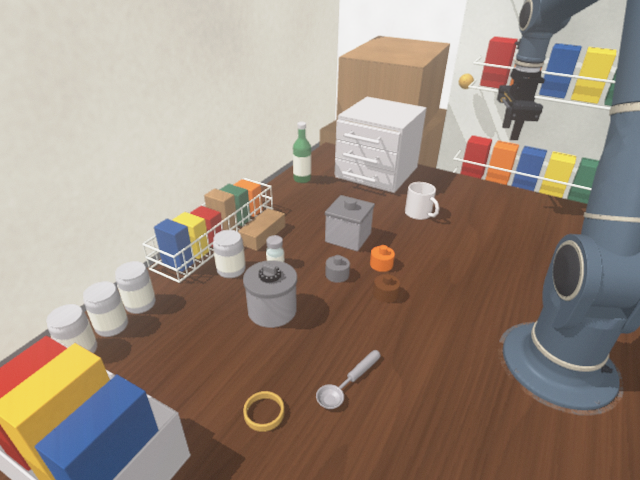

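Scene view: the canister knob is at about (392,242) and the grey cap's boss top is at about (313,243). The side view shows them at (269,270) and (337,261). The brown and orange look-alikes stand toward the robot.

```bash
python3 - <<'E'
from h import *
a,b=cam("scene"),cam("side")
print("knob",ray(a,393,241,120),ray(b,269,271,120))
print("cap",ray(a,313,243,56),ray(b,337,261,56))
print("tin",ray(a,249,257,122),"jar",ray(a,341,290,75),"can",ray(a,381,308,100))
E
```

```text
knob [588.86378225 163.64645683 120.        ] [581.9205311  171.70165917 120.        ]
cap [515.20604116 -21.7167589   56.        ] [509.77544421  -5.848205    56.        ]
tin [ 567.43549188 -182.1215431   122.        ] jar [671.46834597  19.03722421  75.        ] can [746.07115085  95.18557633 100.        ]
```

Emit:
{"api": "jog_arm", "payload": {
  "series": [
    [[0.04,-0.04,0,0,0,0],[0.04,-0.04,0,0,0,0],[0.04,-0.04,0,0,0,0],[0.04,-0.04,0,0,0,0],[0.04,-0.04,0,0,0,0],[0.04,-0.04,0,0,0,0],[0.04,-0.04,0,0,0,0],[0.04,-0.04,0,0,0,0],[0.04,-0.04,0,0,0,0],[0.04,-0.04,0,0,0,0],[0.04,-0.04,0,0,0,0],[0.04,-0.04,0,0,0,0]]
  ]
}}

```text
time: 1.75
ee_pos: [518.6, 8.8, 222.8]
tool_rot: [[0.921, 0.389, 0.001], [0.389, -0.921, -0.0], [0.0, 0.001, -1.0]]
wrist_force: [0.7, -1.0, 0.2]
gripper_width: 87.4
gripper_force: 0.0
```

Emit:
{"api": "jog_arm", "payload": {
  "series": [
    [[0.04,-0.04,0,0,0,0],[0.04,-0.04,0,0,0,0],[0.04,-0.04,0,0,0,0],[0,0,0,0,0,0],[0,0,0,0,0,0]]
  ]
}}

```text
time: 2.38
ee_pos: [581.7, 163.7, 222.1]
tool_rot: [[0.921, 0.389, -0.001], [0.389, -0.921, -0.001], [-0.001, 0.001, -1.0]]
wrist_force: [0.5, -0.5, 0.6]
gripper_width: 87.0
gripper_force: 0.0
```

```bash
python3 - <<'E'
from h import *
s=env.read_state(); print(s["time"],s["ee_pos"],s["joint_pos"],s["tool_rot"],s["wrist_force"],s["torque"])
c=cam("wrist"); np.save("w1.npy",dict(o=c["origin"],r=c["rotation"]),allow_pickle=True)
cv2.imwrite("pics/w1.png",c["frame"])
for z in (112,130): print(ray(c,320,240,z), proj(c,[585,167,z]))
E
```

```text
2.375 [581.65905276 163.67561975 222.08650566] [ 0.01264864  0.39597141 -0.47448857  1.68806269  0.199172    1.10685681
 -1.69142363] [[ 9.21228097e-01  3.89021902e-01 -8.67808175e-04]
 [ 3.89020803e-01 -9.21228182e-01 -1.20434509e-03]
 [-1.26796597e-03  7.71881106e-04 -9.99998898e-01]] [ 0.53834293 -0.5196749   0.5936474 ] [-0.08323502 -0.03018513 -0.04874604]
[575.53136409 167.75348996 112.        ] (np.float64(326.6267278039488), np.float64(227.73897879144755))
[581.02277411 169.64876375 130.        ] (np.float64(326.46834146480666), np.float64(235.9261203020888))
```

View pics/w1.png

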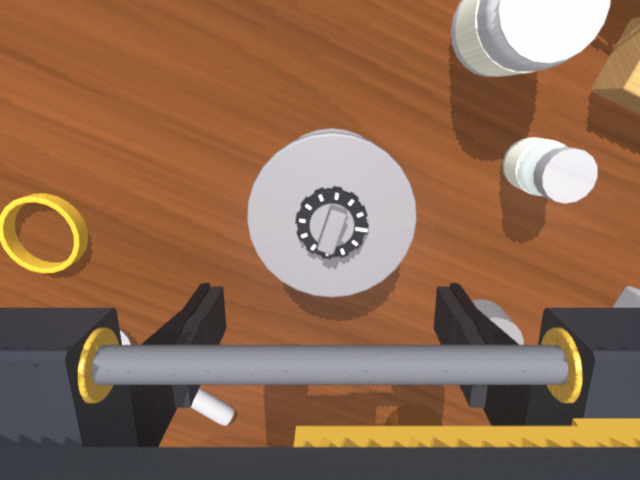

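```bash
python3 - <<'E'
import cv2
i=cv2.imread("pics/w1.png")[180:270,275:395]
cv2.imwrite("pics/w1c.png",cv2.resize(i,None,fx=6,fy=6,interpolation=cv2.INTER_CUBIC))
E
```

```text
(no output)
```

View pics/w1c.png

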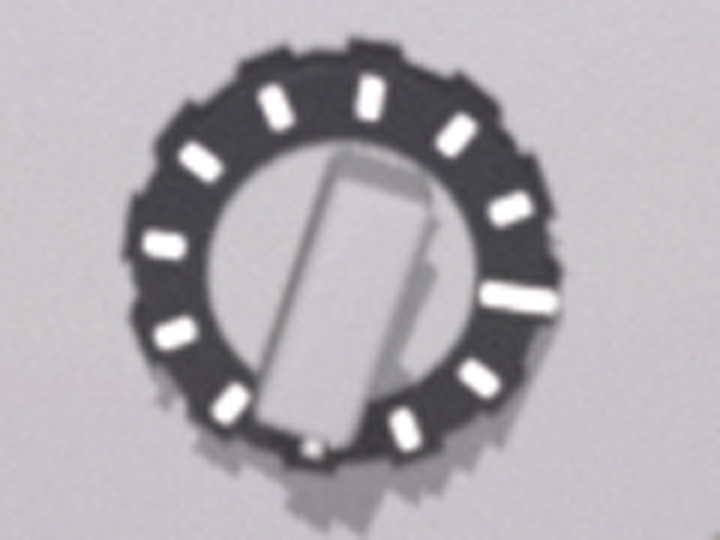

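The crop shows the bar's top corners at about (335,178), (433,205), (355,447) and (257,420). The ring's outline is centred at about (344,255), and its long mark is at (518,299).

```bash
python3 - <<'E'
from h import *
d=np.load("w1.npy",allow_pickle=True).item(); c=dict(fx=432.745,fy=432.745,cx=329.56,cy=235.08,origin=d["o"],rotation=d["r"])
P=lambda u,v,z: ray(c,275+u/6,180+v/6,z)
k=[P(u,v,130) for u,v in [(335,178),(433,205),(355,447),(257,420)]]
ctr=np.mean(k,0); ax=(k[0]+k[1]-k[2]-k[3])/2
print(ctr,P(344,255,112),ax,np.linalg.norm(ax), np.linalg.norm(k[0]-k[1]))
m=P(518,299,112); print("mark",m,np.linalg.norm(m-P(344,255,112)))
s=env.read_state();R=np.array(s["tool_rot"]); t=R.T@(ctr-s["ee_pos"]);print("tool offset",t, "bar angle in tool",np.degrees(np.arctan2(*(R.T@ax)[[1,0]])))
E
```

```text
[588.52060966 164.52592265 130.        ] [589.7252478  164.95624688 112.        ] [26.85770347  2.78991384  0.        ] 27.00221944797942 10.273292055130483
mark [592.55054362 145.50755948 112.        ] 19.652830287336922
tool offset [ 7.01810303  0.85828517 92.20107674] bar angle in tool 16.872162868875463
```

Emit:
{"api": "jog_arm", "payload": {
  "series": [
    [[0.007,0.001,0.02,0,0,-0.178],[0,0,0.02,0,0,-0.178],[0,0,0,0,0,-0.178],[0,0,0,0,0,-0.178],[0,0,0,0,0,-0.178],[0,0,0,0,0,-0.178],[0,0,0,0,0,-0.178],[0,0,0,0,0,-0.178],[0,0,0,0,0,-0.178],[0,0,0,0,0,-0.178]]
  ]
}}

```text
time: 3.68
ee_pos: [588.8, 163.6, 182.6]
tool_rot: [[-0.574, 0.819, 0.0], [0.819, 0.574, -0.002], [-0.002, -0.001, -1.0]]
wrist_force: [0.2, 0.5, -0.4]
gripper_width: 86.9
gripper_force: 0.0
```

Emit:
{"api": "jog_arm", "payload": {
  "series": [
    [[0,0,0,0,0,-0.178],[0,0,0,0,0,-0.178],[0,0,0,0,0,-0.178],[0,0,0,0,0,-0.178],[0,0,0,0,0,-0.178],[0,0,0,0,0,-0.178],[0,0,0,0,0,0],[0,0,0,0,0,0]]
  ]
}}

```text
time: 4.68
ee_pos: [588.9, 165.0, 182.5]
tool_rot: [[-0.995, -0.102, 0.0], [-0.102, 0.995, -0.001], [-0.0, -0.001, -1.0]]
wrist_force: [-0.5, 0.5, 0.6]
gripper_width: 87.1
gripper_force: 0.0
```

```bash
python3 - <<'E'
from h import *
s=env.read_state(); print(s["time"],s["ee_pos"],s["joint_pos"],s["tool_rot"],s["wrist_force"],s["torque"])
c=cam("wrist"); np.save("w2.npy",dict(o=c["origin"],r=c["rotation"]),allow_pickle=True)
u,v=proj(c,[588.5,164.7,130]);print(u,v)
u0,v0=int(u)-60,int(v)-45;print(u0,v0)
cv2.imwrite("pics/w2.png",c["frame"]);i=c["frame"][v0:v0+90,u0:u0+120]
cv2.imwrite("pics/w2c.png",cv2.resize(i,None,fx=6,fy=6,interpolation=cv2.INTER_CUBIC))
E
```

```text
4.675 [588.861766   164.96048191 182.49895231] [ 0.39880458  0.6551419  -1.10716718  1.69339521  0.62696329  1.19533567
  0.80344135] [[-9.94795552e-01 -1.01890994e-01  1.84923858e-04]
 [-1.01891139e-01  9.94794914e-01 -1.12902371e-03]
 [-6.89239645e-05 -1.14198987e-03 -9.99999346e-01]] [-0.47299556  0.50379672  0.60615487] [ 0.15039164 -0.07845879  0.01238841]
327.82259315143256 258.40417535148174
267 213
```

View pics/w2c.png

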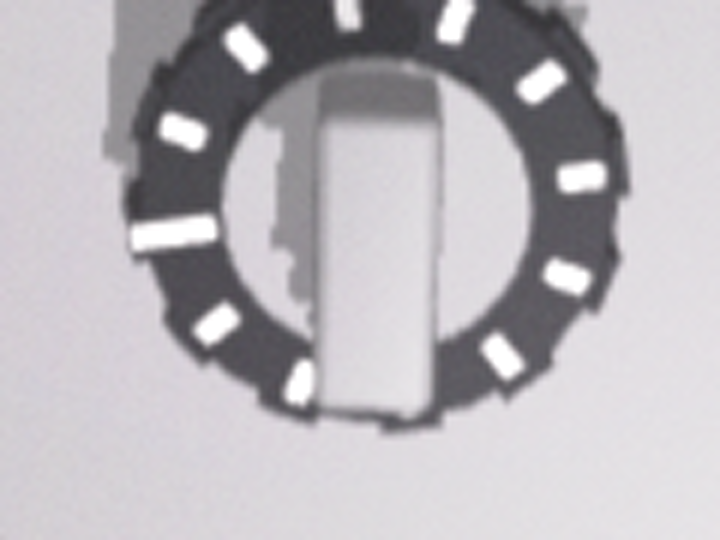

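The bar's top corners are at about (320,122), (440,122), (435,412) and (318,408) in the crop, so it now lies nearly along the tool's x.

```bash
python3 - <<'E'
from h import *
d=np.load("w2.npy",allow_pickle=True).item(); c=dict(fx=432.745,fy=432.745,cx=329.56,cy=235.08,origin=d["o"],rotation=d["r"])
P=lambda u,v,z: ray(c,267+u/6,213+v/6,z)
k=[P(u,v,130) for u,v in [(320,122),(440,122),(435,412),(318,408)]]
ctr=np.mean(k,0); ax=(k[0]+k[1]-k[2]-k[3])/2
print(ctr,np.linalg.norm(ax), np.linalg.norm(k[0]-k[1]))
s=env.read_state();R=np.array(s["tool_rot"]); t=R.T@(ctr-s["ee_pos"]);print("tool offset",t, "bar angle in tool",np.degrees(np.arctan2(*(R.T@ax)[[1,0]])))
m=P(172,232,112)-np.append(ctr[:2],112);print("mark ang",np.degrees(np.arctan2(m[1],m[0])),np.linalg.norm(m))
E
```

```text
[588.01683175 165.82442652 130.        ] 26.937655072151472 10.360904463167381
tool offset [ 0.77574597  0.62602739 52.58669259] bar angle in tool 0.6071981696764182
mark ang -75.44200293020845 19.78313992508174
```

Emit:
{"api": "jog_arm", "payload": {
  "series": [
    [[0.0005,0.0003,0.02,0,0,0],[0,0,0.02,0,0,0],[0,0,0.015,0,0,0],[0,0,0.0075,0,0,0.01],[0,0,0.003,0,0,0],[0,0,0,0,0,0]]
  ]
}}

```text
time: 5.48
ee_pos: [588.4, 166.7, 117.2]
tool_rot: [[-0.995, -0.096, 0.0], [-0.096, 0.995, 0.0], [-0.0, 0.0, -1.0]]
wrist_force: [-0.2, 0.4, -0.5]
gripper_width: 87.0
gripper_force: 0.0
```

Emit:
{"api": "jog_arm", "payload": {
  "series": [
    [[0,0,0,0,0,0],[0,0,0,0,0,0],[0,0,0,0,0,0],[0,0,0,0,0,0],[0,0,0,0,0,0],[0,0,0,0,0,0],[0,0,0,0,0,0],[0,0,0,0,0,0]]
  ],
  "fingers": -1,
  "force": 40
}}

```text
time: 6.48
ee_pos: [588.2, 166.5, 117.1]
tool_rot: [[-0.995, -0.096, 0.0], [-0.096, 0.995, -0.0], [-0.0, -0.0, -1.0]]
wrist_force: [0.6, 1.0, 0.0]
gripper_width: 15.1
gripper_force: 0.0
```

```bash
cat > st.py <<'E'
from h import *
s=env.read_state(); R=np.array(s["tool_rot"])
print("t",s["time"],"p",s["ee_pos"].round(2),"yawcw",round(-np.arctan2(R[1,0],R[0,0])%(2*np.pi),4),"q",np.round(s["joint_pos"],2),"F",s["wrist_force"].round(2),"M",s["torque"].round(3),"j7t",s["joint_torque"][6].round(3),"grip",s["gripper_width"],s["gripper_force"])
E
python3 st.py
```

```text
t 6.475 p [588.25 166.51 117.06] yawcw 3.0454 q [ 0.36  0.72 -1.05  1.75  0.7   1.09  0.74] F [0.57 1.01 0.04] M [ 0.084 -0.177 -0.013] j7t -0.0 grip 15.10928172788361 0.0297508982475847
```

Emit:
{"api": "jog_arm", "payload": {
  "series": [
    [[0,0,0,0,0,0],[0,0,0,0,0,0],[0,0,0,0,0,0],[0,0,0,0,0,0]]
  ]
}}

```text
time: 6.98
ee_pos: [588.5, 164.9, 117.0]
tool_rot: [[-0.995, -0.095, -0.0], [-0.095, 0.995, -0.003], [0.0, -0.003, -1.0]]
wrist_force: [-0.3, -5.6, 3.0]
gripper_width: 10.6
gripper_force: 40.0
```

```bash
python3 st.py
```

```text
t 6.975 p [588.5  164.92 116.99] yawcw 3.0464 q [ 0.36  0.72 -1.05  1.75  0.7   1.1   0.74] F [-0.3  -5.58  3.  ] M [-1.165 -0.105  0.016] j7t -0.018 grip 10.569979059904291 40.001739263534546
```

Emit:
{"api": "jog_arm", "payload": {
  "series": [
    [[0,-0.0015,0,0,0,0],[0,0,0,0,0,0.06],[0,0,0,0,0,0.06],[0,0,0,0,0,0.06],[0,0,0,0,0,0.06],[0,0,0,0,0,0.06],[0,0,0,0,0,0.04]]
  ]
}}

```text
time: 7.85
ee_pos: [588.5, 164.1, 117.0]
tool_rot: [[-0.97, 0.243, -0.0], [0.243, 0.97, -0.002], [-0.0, -0.002, -1.0]]
wrist_force: [0.5, -4.8, 3.3]
gripper_width: 10.7
gripper_force: 40.0
```

```bash
python3 st.py
```

```text
t 7.85 p [588.47 164.13 117.  ] yawcw 3.3873 q [ 0.33  0.68 -0.97  1.76  0.64  1.06  0.45] F [ 0.5  -4.77  3.26] M [-1.164 -0.117  0.045] j7t 0.173 grip 10.711632024068285 40.00287652015686
```

Emit:
{"api": "jog_arm", "payload": {
  "series": [
    [[0,0,0,0,0,0],[0,0,0,0,0,0]]
  ]
}}

```text
time: 8.1
ee_pos: [588.5, 164.1, 117.0]
tool_rot: [[-0.97, 0.242, -0.0], [0.242, 0.97, -0.002], [-0.0, -0.002, -1.0]]
wrist_force: [0.4, -4.8, 2.4]
gripper_width: 10.5
gripper_force: 40.0
```

```bash
python3 st.py
```

```text
t 8.1 p [588.46 164.1  117.  ] yawcw 3.3861 q [ 0.33  0.68 -0.97  1.76  0.64  1.06  0.45] F [ 0.41 -4.82  2.39] M [-1.144 -0.023 -0.006] j7t 0.007 grip 10.465894406120706 40.00265657901764
```

Emit:
{"api": "jog_arm", "payload": {
  "series": [
    [[0,-0.0015,0,0,0,0.02],[0,0,0,0,0,0.03],[0,0,0,0,0,0.03]]
  ]
}}

```text
time: 8.48
ee_pos: [588.4, 163.8, 117.1]
tool_rot: [[-0.947, 0.32, 0.001], [0.32, 0.947, 0.001], [-0.001, 0.001, -1.0]]
wrist_force: [1.8, -2.7, -0.3]
gripper_width: 10.5
gripper_force: 40.0
```

```bash
python3 st.py
```

```text
t 8.475 p [588.36 163.82 117.06] yawcw 3.4673 q [ 0.32  0.67 -0.96  1.76  0.63  1.05  0.38] F [ 1.83 -2.72 -0.28] M [-0.469 -0.581 -0.013] j7t 0.147 grip 10.451895058839506 40.00011920928955
```

Emit:
{"api": "jog_arm", "payload": {
  "series": [
    [[0,-0.0005,0,0,0,0.03],[0,0,0,0,0,0.03],[0,0,0,0,0,0.03]]
  ]
}}

```text
time: 8.85
ee_pos: [588.2, 163.6, 117.1]
tool_rot: [[-0.915, 0.404, 0.001], [0.404, 0.915, 0.001], [-0.0, 0.001, -1.0]]
wrist_force: [4.2, -0.4, -3.0]
gripper_width: 10.6
gripper_force: 40.0
```

```bash
python3 st.py
```

```text
t 8.85 p [588.23 163.58 117.08] yawcw 3.5572 q [ 0.31  0.66 -0.94  1.76  0.61  1.04  0.3 ] F [ 4.2  -0.37 -2.98] M [ 0.002 -1.049  0.03 ] j7t 0.152 grip 10.628975998370422 39.998942613601685
```

Emit:
{"api": "jog_arm", "payload": {
  "series": [
    [[-0.0008,0.0004,0,0,0,0.03],[0,0,0,0,0,0.03],[0,0,0,0,0,0.03]]
  ]
}}

```text
time: 9.22
ee_pos: [588.2, 163.4, 117.0]
tool_rot: [[-0.875, 0.484, -0.001], [0.484, 0.875, 0.0], [0.001, -0.0, -1.0]]
wrist_force: [0.5, -1.2, 0.4]
gripper_width: 10.4
gripper_force: 40.0
```

```bash
python3 st.py
```

```text
t 9.225 p [588.22 163.41 117.05] yawcw 3.647 q [ 0.3   0.65 -0.92  1.76  0.59  1.03  0.23] F [ 0.5  -1.18  0.41] M [-0.019 -0.331  0.002] j7t 0.149 grip 10.401237673966696 39.99958276748657
```

Emit:
{"api": "jog_arm", "payload": {
  "series": [
    [[0,0,0,0,0,0.03],[0,0,0,0,0,0.03],[0,0,0,0,0,0.03]]
  ]
}}

```text
time: 9.6
ee_pos: [588.2, 163.2, 117.0]
tool_rot: [[-0.828, 0.561, -0.001], [0.561, 0.828, -0.0], [0.001, -0.001, -1.0]]
wrist_force: [-1.1, -0.6, -0.2]
gripper_width: 10.5
gripper_force: 40.0
```

```bash
python3 st.py
```

```text
t 9.6 p [588.16 163.2  117.  ] yawcw 3.7372 q [ 0.28  0.64 -0.89  1.76  0.58  1.03  0.15] F [-1.08 -0.59 -0.23] M [-0.095  0.138  0.035] j7t 0.147 grip 10.527581874118404 39.999961853027344
```

Emit:
{"api": "jog_arm", "payload": {
  "series": [
    [[0,0,0,0,0,0.03],[0,0,0,0,0,0.03],[0,0,0,0,0,0.03]]
  ]
}}

```text
time: 9.98
ee_pos: [588.1, 163.1, 117.0]
tool_rot: [[-0.774, 0.633, -0.001], [0.633, 0.774, -0.001], [0.001, -0.001, -1.0]]
wrist_force: [-2.8, -1.0, 2.2]
gripper_width: 10.8
gripper_force: 40.0
```

```bash
python3 st.py
```

```text
t 9.975 p [588.1  163.06 117.  ] yawcw 3.8272 q [ 0.27  0.63 -0.87  1.76  0.56  1.02  0.07] F [-2.82 -0.99  2.19] M [-0.196  0.654 -0.021] j7t 0.142 grip 10.816087247108198 40.000712871551514
```

Emit:
{"api": "jog_arm", "payload": {
  "series": [
    [[0.0005,-0.0003,0,0,0,0.03],[0,0,0,0,0,0.03],[0,0,0,0,0,0.03]]
  ]
}}

```text
time: 10.35
ee_pos: [588.0, 162.9, 117.0]
tool_rot: [[-0.714, 0.7, -0.001], [0.7, 0.714, -0.001], [-0.0, -0.001, -1.0]]
wrist_force: [-3.1, -1.7, 1.7]
gripper_width: 10.3
gripper_force: 40.0
```

```bash
python3 st.py
```

```text
t 10.35 p [587.95 162.9  116.99] yawcw 3.9176 q [ 0.26  0.63 -0.85  1.76  0.55  1.01 -0.01] F [-3.15 -1.66  1.72] M [-0.391  0.567  0.051] j7t 0.141 grip 10.32995787433079 40.00164806842804
```

Emit:
{"api": "jog_arm", "payload": {
  "series": [
    [[0.0003,-0.0008,0,0,0,0.03],[0,0,0,0,0,0.03],[0,0,0,0,0,0.03]]
  ]
}}

```text
time: 10.72
ee_pos: [587.7, 162.7, 117.0]
tool_rot: [[-0.648, 0.762, 0.001], [0.762, 0.648, 0.0], [-0.0, 0.001, -1.0]]
wrist_force: [-0.4, -1.0, 0.8]
gripper_width: 10.8
gripper_force: 40.0
```

```bash
python3 st.py
```

```text
t 10.725 p [587.75 162.75 117.04] yawcw 4.0076 q [ 0.25  0.62 -0.83  1.76  0.53  1.   -0.09] F [-0.45 -0.97  0.78] M [-0.262  0.057 -0.017] j7t 0.146 grip 10.763225288737981 40.00007092952728
```

Emit:
{"api": "jog_arm", "payload": {
  "series": [
    [[0,0,0,0,0,0.03],[0,0,0,0,0,0.03],[0,0,0,0,0,0.03]]
  ]
}}

```text
time: 11.1
ee_pos: [587.5, 162.6, 117.0]
tool_rot: [[-0.577, 0.817, 0.0], [0.817, 0.577, -0.0], [-0.0, 0.0, -1.0]]
wrist_force: [-0.1, -1.2, 0.3]
gripper_width: 10.8
gripper_force: 40.0
```

```bash
python3 st.py
```

```text
t 11.1 p [587.54 162.61 117.02] yawcw 4.0975 q [ 0.23  0.61 -0.81  1.77  0.52  0.99 -0.16] F [-0.06 -1.23  0.33] M [-0.432 -0.008  0.044] j7t 0.146 grip 10.761985870550678 39.99982416629791
```

Emit:
{"api": "jog_arm", "payload": {
  "series": [
    [[0,0,0,0,0,0.03],[0,0,0,0,0,0.03],[0,0,0,0,0,0.03]]
  ]
}}

```text
time: 11.48
ee_pos: [587.4, 162.5, 117.0]
tool_rot: [[-0.501, 0.865, -0.0], [0.865, 0.501, -0.001], [-0.0, -0.0, -1.0]]
wrist_force: [-1.0, -2.9, 1.1]
gripper_width: 10.4
gripper_force: 40.0
```

```bash
python3 st.py
```

```text
t 11.475 p [587.4  162.52 117.02] yawcw 4.1876 q [ 0.22  0.6  -0.79  1.77  0.5   0.99 -0.24] F [-1.   -2.93  1.09] M [-0.582  0.067 -0.002] j7t 0.145 grip 10.448109123708353 39.99989211559296
```

Emit:
{"api": "jog_arm", "payload": {
  "series": [
    [[0,0,0,0,0,0.03],[0,0,0,0,0,0.03],[0,0,0,0,0,0.03]]
  ]
}}

```text
time: 11.85
ee_pos: [587.2, 162.5, 117.0]
tool_rot: [[-0.421, 0.907, -0.0], [0.907, 0.421, -0.001], [-0.001, -0.001, -1.0]]
wrist_force: [-1.2, -3.3, 0.2]
gripper_width: 10.5
gripper_force: 40.0
```

```bash
python3 st.py
```

```text
t 11.85 p [587.21 162.46 117.01] yawcw 4.2775 q [ 0.21  0.59 -0.77  1.77  0.49  0.98 -0.32] F [-1.19 -3.28  0.24] M [-0.777  0.234  0.021] j7t 0.143 grip 10.46621135448746 40.00072717666626
```

Emit:
{"api": "jog_arm", "payload": {
  "series": [
    [[-0.0005,-0.0002,0,0,0,0.03],[0,0,0,0,0,0.03],[0,0,0,0,0,0.03]]
  ]
}}

```text
time: 12.22
ee_pos: [587.1, 162.4, 117.0]
tool_rot: [[-0.338, 0.941, -0.001], [0.941, 0.338, -0.0], [0.0, -0.001, -1.0]]
wrist_force: [-2.9, -2.4, 2.5]
gripper_width: 10.4
gripper_force: 40.0
```

```bash
python3 st.py
```

```text
t 12.225 p [587.07 162.35 116.99] yawcw 4.3673 q [ 0.2   0.59 -0.75  1.77  0.47  0.98 -0.4 ] F [-2.85 -2.42  2.46] M [-0.777  0.504  0.002] j7t 0.141 grip 10.4021197514914 40.00136733055115
```

Emit:
{"api": "jog_arm", "payload": {
  "series": [
    [[0,-0.0006,0,0,0,0.03],[0,0,0,0,0,0.03],[0,0,0,0,0,0.03]]
  ]
}}

```text
time: 12.6
ee_pos: [586.8, 162.3, 117.0]
tool_rot: [[-0.252, 0.968, 0.0], [0.968, 0.252, 0.0], [0.0, 0.0, -1.0]]
wrist_force: [-2.0, -3.6, 1.2]
gripper_width: 10.6
gripper_force: 40.0
```

```bash
python3 st.py
```

```text
t 12.6 p [586.83 162.27 117.03] yawcw 4.4573 q [ 0.18  0.58 -0.73  1.77  0.46  0.97 -0.47] F [-1.97 -3.62  1.17] M [-0.509  0.301 -0.035] j7t 0.144 grip 10.566918508981212 40.000505447387695
```

Emit:
{"api": "jog_arm", "payload": {
  "series": [
    [[-0.0003,-0.0004,0,0,0,0.03],[0,0,0,0,0,0.03],[0,0,0,0,0,0.03]]
  ]
}}

```text
time: 12.98
ee_pos: [586.6, 162.2, 117.1]
tool_rot: [[-0.164, 0.986, 0.0], [0.986, 0.164, 0.001], [0.001, 0.0, -1.0]]
wrist_force: [-1.9, -1.3, -0.9]
gripper_width: 10.7
gripper_force: 40.0
```

```bash
python3 st.py
```

```text
t 12.975 p [586.61 162.18 117.05] yawcw 4.5472 q [ 0.17  0.57 -0.71  1.77  0.44  0.96 -0.55] F [-1.91 -1.31 -0.85] M [-0.129  0.116  0.041] j7t 0.148 grip 10.706946156285136 39.999502301216125
```

Emit:
{"api": "jog_arm", "payload": {
  "series": [
    [[0,0,0,0,0,0.03],[0,0,0,0,0,0.03],[0,0,0,0,0,0.03]]
  ]
}}

```text
time: 13.35
ee_pos: [586.4, 162.1, 117.0]
tool_rot: [[-0.075, 0.997, -0.0], [0.997, 0.075, 0.001], [0.001, -0.0, -1.0]]
wrist_force: [-1.2, 0.3, -0.8]
gripper_width: 10.5
gripper_force: 40.0
```

```bash
python3 st.py
```

```text
t 13.35 p [586.39 162.14 117.04] yawcw 4.6371 q [ 0.16  0.57 -0.68  1.77  0.43  0.96 -0.63] F [-1.23  0.28 -0.83] M [0.109 0.173 0.03 ] j7t 0.147 grip 10.483846822305413 39.999502301216125
```

Emit:
{"api": "jog_arm", "payload": {
  "series": [
    [[0,0,0,0,0,0.03],[0,0,0,0,0,0.03],[0,0,0,0,0,0.03]]
  ]
}}

```text
time: 13.72
ee_pos: [586.2, 162.1, 117.0]
tool_rot: [[0.015, 1.0, -0.0], [1.0, -0.015, 0.0], [0.0, -0.0, -1.0]]
wrist_force: [-2.0, 1.5, -0.6]
gripper_width: 10.4
gripper_force: 40.0
```

```bash
python3 st.py
```

```text
t 13.725 p [586.22 162.09 117.02] yawcw 4.7271 q [ 0.14  0.56 -0.66  1.77  0.41  0.95 -0.71] F [-2.05  1.51 -0.61] M [0.225 0.382 0.051] j7t 0.145 grip 10.443217904416834 39.9995881319046
```

Emit:
{"api": "jog_arm", "payload": {
  "series": [
    [[0,0,0,0,0,0.03],[0,0,0,0,0,0.03]]
  ]
}}

```text
time: 13.98
ee_pos: [586.1, 162.1, 117.0]
tool_rot: [[0.074, 0.997, -0.001], [0.997, -0.074, 0.0], [0.0, -0.001, -1.0]]
wrist_force: [-3.6, 1.6, -0.5]
gripper_width: 10.6
gripper_force: 40.0
```

```bash
python3 st.py
```

```text
t 13.975 p [586.12 162.07 117.02] yawcw 4.7866 q [ 0.13  0.55 -0.65  1.77  0.4   0.95 -0.76] F [-3.55  1.64 -0.55] M [0.408 0.556 0.211] j7t -0.012 grip 10.575218732081163 40.03321051597595
```

Emit:
{"api": "jog_arm", "payload": {
  "series": [
    [[0,0,0,0,0,0.03],[0,0,0,0,0,0.03]]
  ]
}}

```text
time: 14.22
ee_pos: [586.0, 162.1, 117.0]
tool_rot: [[0.134, 0.991, -0.001], [0.991, -0.134, 0.0], [0.0, -0.001, -1.0]]
wrist_force: [-3.4, 2.0, 0.6]
gripper_width: 10.9
gripper_force: 40.0
```

```bash
for i in 1 2 3; do python3 st.py; done
```

```text
t 14.225 p [586.05 162.09 117.04] yawcw 4.8467 q [ 0.12  0.55 -0.63  1.77  0.39  0.95 -0.81] F [-3.43  2.04  0.63] M [0.424 0.888 0.211] j7t -0.049 grip 10.86455076474795 40.04995286464691
t 14.225 p [586.05 162.09 117.04] yawcw 4.8467 q [ 0.12  0.55 -0.63  1.77  0.39  0.95 -0.81] F [-3.43  2.04  0.63] M [0.424 0.888 0.211] j7t -0.049 grip 10.86455076474795 40.04995286464691
t 14.225 p [586.05 162.09 117.04] yawcw 4.8467 q [ 0.12  0.55 -0.63  1.77  0.39  0.95 -0.81] F [-3.43  2.04  0.63] M [0.424 0.888 0.211] j7t -0.049 grip 10.86455076474795 40.04995286464691
```

Emit:
{"api": "jog_arm", "payload": {
  "series": [
    [[0,0,0,0,0,0.035],[0,0,0,0,0,0.035]]
  ]
}}

```text
time: 14.48
ee_pos: [585.9, 162.1, 117.0]
tool_rot: [[0.203, 0.979, -0.001], [0.979, -0.203, 0.0], [-0.0, -0.001, -1.0]]
wrist_force: [-5.2, 1.8, 0.5]
gripper_width: 10.5
gripper_force: 40.1
```

```bash
python3 st.py
```

```text
t 14.475 p [585.86 162.12 117.01] yawcw 4.9171 q [ 0.11  0.55 -0.62  1.78  0.38  0.94 -0.87] F [-5.21  1.83  0.5 ] M [0.482 1.063 0.227] j7t -0.064 grip 10.457019645166334 40.07262468338013
```

Emit:
{"api": "jog_arm", "payload": {
  "series": [
    [[0,0,0,0,0,0]]
  ]
}}

```text
time: 14.6
ee_pos: [585.9, 162.1, 117.0]
tool_rot: [[0.202, 0.979, -0.001], [0.979, -0.202, -0.0], [-0.0, -0.001, -1.0]]
wrist_force: [-5.3, 1.9, 0.7]
gripper_width: 10.6
gripper_force: 40.0
```

```bash
python3 st.py
```

```text
t 14.6 p [585.88 162.07 117.02] yawcw 4.9162 q [ 0.11  0.55 -0.62  1.78  0.38  0.94 -0.87] F [-5.31  1.89  0.68] M [0.503 1.034 0.205] j7t -0.247 grip 10.558621021571003 40.04453122615814
```

Emit:
{"api": "jog_arm", "payload": {
  "series": [
    [[0,0,0,0,0,0.025]]
  ]
}}

```text
time: 14.72
ee_pos: [585.8, 162.1, 117.0]
tool_rot: [[0.227, 0.974, -0.001], [0.974, -0.227, 0.0], [-0.0, -0.001, -1.0]]
wrist_force: [-4.7, 1.8, 0.2]
gripper_width: 10.8
gripper_force: 40.1
```

```bash
python3 st.py
```

```text
t 14.725 p [585.83 162.11 117.03] yawcw 4.9415 q [ 0.11  0.55 -0.61  1.78  0.38  0.94 -0.89] F [-4.69  1.78  0.16] M [0.487 1.118 0.287] j7t -0.104 grip 10.830300225598512 40.080310106277466
```

Emit:
{"api": "jog_arm", "payload": {
  "series": [
    [[0,0,0,0,0,0],[0,0,0,0,0,0],[0,0,0,0,0,0],[0,0,0,0,0,0],[0,0,-0.02,0,0,0],[0,0,-0.02,0,0,0],[0,0,-0.03,0,0,0],[0,0,-0.03,0,0,0],[0,0,0,0,0,0],[0,0,0,0,0,0]]
  ],
  "fingers": 1
}}

```text
time: 15.98
ee_pos: [586.3, 161.5, 217.2]
tool_rot: [[0.226, 0.974, 0.0], [0.974, -0.226, -0.0], [-0.0, 0.0, -1.0]]
wrist_force: [0.3, 0.1, -1.0]
gripper_width: 86.7
gripper_force: 0.0
```

```bash
python3 st.py; python3 - <<'E'
from h import *
c=cam("wrist"); np.save("w3.npy",dict(o=c["origin"],r=c["rotation"]),allow_pickle=True)
cv2.imwrite("pics/w3.png",c["frame"])
print(proj(c,[588.3,165.2,112]),proj(c,[513,-14,56]))
E
```

```text
t 15.975 p [586.31 161.51 217.23] yawcw 4.9404 q [ 0.15  0.44 -0.66  1.68  0.3   1.12 -0.82] F [ 0.31  0.13 -0.95] M [-0.009 -0.071  0.009] j7t 0.001 grip 86.6637546545921 0.0
(np.float64(328.47897512638207), np.float64(229.21755835053887)) (np.float64(291.79522566722756), np.float64(416.3140688440538))
```

View pics/w3.png

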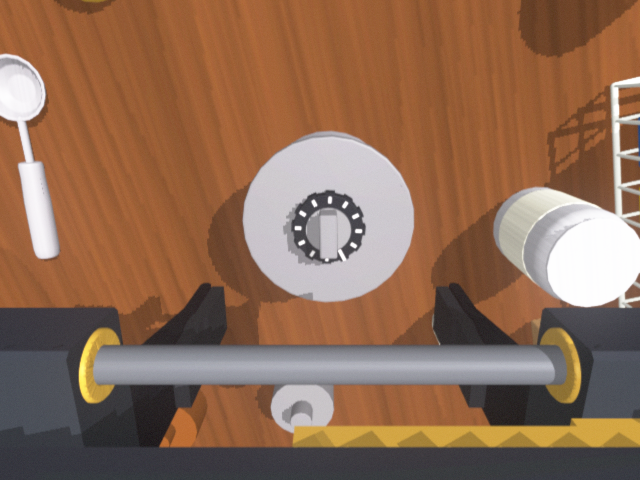

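The bar now stands upright in the image and the ring's long mark is at about (343,255). The cap is partly visible, with its boss top at about (300,411).

```bash
python3 - <<'E'
from h import *
from scipy.optimize import least_squares
d=np.load("w3.npy",allow_pickle=True).item(); c=dict(fx=432.745,fy=432.745,cx=329.56,cy=235.08,origin=d["o"],rotation=d["r"])
g=cv2.imread("pics/w3.png").astype(int); 
sub=g[180:275,285:375].max(2); m=(sub<80).astype(np.uint8)
n,l,st,ce=cv2.connectedComponentsWithStats(m); k=1+np.argmax(st[1:,4]); x,y,w,h=st[k,:4]; print(285+x,180+y,w,h)
ctr=ray(c,285+x+(w-1)/2,180+y+(h-1)/2,111); print("ring ctr",ctr)
mk=ray(c,343,255.5,112)-ctr; print(np.degrees(np.arctan2(mk[1],mk[0])),np.linalg.norm(mk[:2]))
print("cap",ray(c,300,411,56), "cap top rim l/r",ray(c,271,402,38),ray(c,333,402,38))
s=env.read_state();R=np.array(s["tool_rot"]);print(R.T@(ray(c,300,411,56)-s["ee_pos"]))
E
```

```text
292 191 73 71
ring ctr [588.41870873 167.08625444 111.        ]
-76.65168803656744 22.125853863489503
cap [521.56805846 -10.1260671   56.        ] cap top rim l/r [492.86112914  -8.24177933  38.        ] [549.42552653 -21.35352092  38.        ]
[-181.43522797  -23.92559288  160.735243  ]
```

Emit:
{"api": "jog_arm", "payload": {
  "series": [
    [[-0.046,-0.006,0,0,0,0],[-0.046,-0.006,0,0,0,0],[-0.045,-0.006,0,0,0,0],[-0.044,-0.006,0.02,0,0,0],[0,0,0.02,0,0,0],[0,0,0,0,0,0],[0,0,0,0,0,0]]
  ]
}}

```text
time: 16.9
ee_pos: [522.6, -8.3, 177.3]
tool_rot: [[0.225, 0.974, 0.0], [0.974, -0.225, 0.001], [0.001, 0.0, -1.0]]
wrist_force: [1.2, 0.5, 0.3]
gripper_width: 86.7
gripper_force: 0.0
```

```bash
python3 st.py; python3 - <<'E'
from h import *
c=cam("wrist"); np.save("w4.npy",dict(o=c["origin"],r=c["rotation"]),allow_pickle=True)
cv2.imwrite("pics/w4.png",c["frame"])
E
```

```text
t 16.9 p [522.58  -8.33 177.3 ] yawcw 4.9391 q [ 0.46  0.34 -0.64  1.92  0.24  0.97 -0.52] F [1.21 0.5  0.28] M [ 0.001 -0.067 -0.004] j7t 0.001 grip 86.74464491312382 0.0
```

View pics/w4.png

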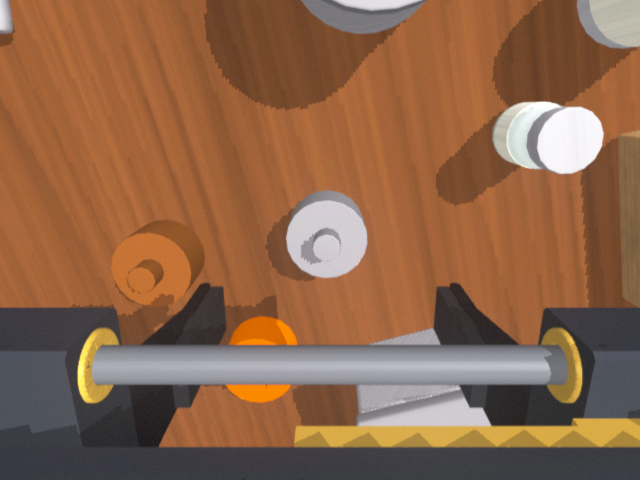

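The cap's top disc is centred at about (327,238) and its boss top at (326,246). Brown and orange look-alikes are at about (143,278) and (262,352).

```bash
python3 - <<'E'
from h import *
d=np.load("w4.npy",allow_pickle=True).item(); c=dict(fx=432.745,fy=432.745,cx=329.56,cy=235.08,origin=d["o"],rotation=d["r"])
s=env.read_state();R=np.array(s["tool_rot"])
for n,u,v,z in [("boss",326,246,56),("disc",327,238,38),("L",287,238,38),("Rt",367,238,38),("brown",143,278,56),("orange",262,360,38),("tin",425,345,100)]:
    p=ray(c,u,v,z); print(n,p.round(1),(R.T@(p-s["ee_pos"])).round(1))
E
```

```text
boss [519.1 -20.5  56. ] [-12.9  -1.  121.6]
disc [519.7 -20.5  38. ] [-12.8  -0.4 139.6]
L [491.3 -14.   38. ] [-12.8 -29.6 139.6]
Rt [548.2 -27.1  38. ] [-12.8  28.8 139.6]
brown [387.8 -14.8  56. ] [ -36.8 -130.2  121.5]
orange [ 446.1 -108.5   38. ] [-115.1  -52.4  139.5]
tin [568.5 -83.9 100. ] [-63.6  61.4  77.6]
```

Emit:
{"api": "jog_arm", "payload": {
  "series": [
    [[-0.0128,-0.0007,0.02,0,0,0],[0,0,0.035,0,0,0],[0,0,0.035,0,0,0],[0,0,0.025,0,0,0],[0,0,0.014,0,0,0],[0,0,0.006,0,0,0],[0,0,0,0,0,0]]
  ]
}}

```text
time: 17.82
ee_pos: [519.2, -21.3, 42.5]
tool_rot: [[0.226, 0.974, 0.001], [0.974, -0.226, -0.0], [0.0, 0.001, -1.0]]
wrist_force: [0.2, -0.3, 0.7]
gripper_width: 87.1
gripper_force: 0.0
```

Emit:
{"api": "jog_arm", "payload": {
  "series": [
    [[0,0,0,0,0,0],[0,0,0,0,0,0],[0,0,0,0,0,0],[0,0,0,0,0,0],[0,0,0,0,0,0],[0,0,0,0,0,0],[0,0,0,0,0,0],[0,0,0,0,0,0],[0,0,0,0,0,0],[0,0,0,0,0,0]]
  ],
  "fingers": -1,
  "force": 20
}}

```text
time: 19.08
ee_pos: [518.6, -21.5, 42.0]
tool_rot: [[0.226, 0.974, -0.0], [0.974, -0.226, -0.0], [-0.0, -0.0, -1.0]]
wrist_force: [0.1, -0.1, -0.6]
gripper_width: 19.1
gripper_force: 20.0
```

```bash
python3 st.py
```

```text
t 19.075 p [518.61 -21.46  41.98] yawcw 4.9403 q [ 0.38  0.52 -0.54  2.04  0.41  0.69 -0.64] F [ 0.14 -0.06 -0.57] M [-0.016 -0.088 -0.017] j7t 0.0 grip 19.121615762071027 19.997122585773468
```

```bash
python3 - <<'E'
import numpy as np
D=np.array([[588.5,164.92,-.095,.995],[588.47,164.1,.243,.97],[588.36,163.82,.32,.947],[588.23,163.58,.404,.915],[588.22,163.41,.484,.875],[588.16,163.2,.561,.828],[588.1,163.06,.633,.774],[587.95,162.9,.7,.714],[587.75,162.75,.762,.648],[587.54,162.61,.817,.577],[587.4,162.52,.865,.501],[587.21,162.46,.907,.421],[587.07,162.35,.941,.338],[586.83,162.27,.968,.252],[586.61,162.18,.986,.164],[586.39,162.14,.997,.075],[586.22,162.09,1,-.015],[586.05,162.09,.991,-.134],[585.86,162.12,.979,-.203]])
t=D[:,2:];m=(D[:,:2]*t).sum(1)
for A in (t,np.c_[t,np.ones(len(t))]):
    x,r,_,_=np.linalg.lstsq(A,m,rcond=None); print(x,(A@x-m).round(2))
E
```

```text
[586.25410989 164.54641653] [-0.16 -0.11  0.01  0.09  0.04  0.05 -0.02 -0.01  0.02  0.07  0.02  0.01
 -0.03  0.02  0.04  0.04 -0.   -0.13 -0.11]
[5.85937848e+02 1.64303701e+02 3.54729031e-01] [-0.02 -0.06  0.04  0.09  0.03  0.02 -0.05 -0.05 -0.02  0.02 -0.02 -0.02
 -0.05  0.    0.04  0.07  0.04 -0.05 -0.01]
```

Emit:
{"api": "jog_arm", "payload": {
  "series": [
    [[0,0,-0.015,0,0,0],[0,0,-0.03,0,0,0],[0,0,-0.04,0,0,0],[0,0,-0.04,0,0,0],[0,0,-0.035,0,0,0],[0,0,-0.02,0,0,0],[0,0,0,0,0,0],[0,0,0,0,0,0]]
  ]
}}

```text
time: 20.08
ee_pos: [518.0, -21.6, 221.5]
tool_rot: [[0.226, 0.974, -0.001], [0.974, -0.226, -0.0], [-0.0, -0.001, -1.0]]
wrist_force: [-0.3, -0.4, -1.4]
gripper_width: 19.1
gripper_force: 20.0
```

```bash
python3 st.py
```

```text
t 20.075 p [518.01 -21.58 221.52] yawcw 4.9403 q [ 0.51  0.28 -0.66  1.87  0.2   1.05 -0.46] F [-0.26 -0.45 -1.39] M [ 0.007 -0.093  0.012] j7t 0.001 grip 19.145662046011303 19.997455179691315
```

```bash
python3 - <<'E'
from h import *
c=cam("wrist"); cv2.imwrite("pics/w5.png",c["frame"])
T=np.array(c["T_tool_cam"])
def pt(p):
    q=T[:3,:3].T@(np.array(p,float)-T[:3,3]); return (c["cx"]+c["fx"]*q[0]/-q[2], c["cy"]-c["fy"]*q[1]/-q[2])
for x in (0,-3): print(x,"rim z42",pt([30+x,0,42]),"top z4",pt([30+x,0,4]),pt([x,30,4]),pt([x,-30,4]))
E
```

```text
0 rim z42 (np.float64(326.16654502802766), np.float64(214.77950281555465)) top z4 (np.float64(325.5706129656448), np.float64(238.43875396059056)) (np.float64(396.64538358824257), np.float64(306.164519833246)) (np.float64(254.64584688890852), np.float64(306.059041136036))
-3 rim z42 (np.float64(326.1721035200243), np.float64(220.73796950741837)) top z4 (np.float64(325.5803428309015), np.float64(245.51444309633246)) (np.float64(396.31219808545586), np.float64(312.5711978199934)) (np.float64(254.99700457639), np.float64(312.4694712284214))
```

View pics/w5.png

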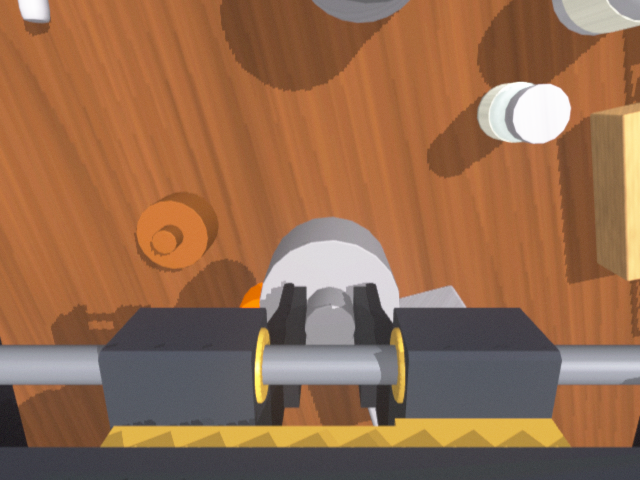

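In hand, the cap's lower rim front is at about v=218 and its top edge at about v=241, so the cap sits about 1 mm back in the grip by this camera. I'll stop just short of the knob and measure the ring with the same camera, so any camera bias cancels.

Emit:
{"api": "jog_arm", "payload": {
  "series": [
    [[0.03,0.006,0,0,0,0],[0.03,0.006,0,0,0,0],[0.03,0.0064,0,0,0,0],[0.02,0.006,0,0,0,0],[0,0,0,0,0,0],[0,0,0,0,0,0],[0,0,0,0,0,0]]
  ]
}}

```text
time: 21.0
ee_pos: [566.9, 78.7, 221.7]
tool_rot: [[0.228, 0.974, -0.001], [0.974, -0.228, -0.001], [-0.001, -0.001, -1.0]]
wrist_force: [0.2, 0.5, -1.0]
gripper_width: 19.2
gripper_force: 20.0
```

```bash
python3 st.py; python3 - <<'E'
from h import *
s=env.read_state();R=np.array(s["tool_rot"])
c=cam("wrist"); f=c["frame"]; cv2.imwrite("pics/w6.png",f)
u,v=proj(c,[588.4,167.1,112]); u0,v0=int(u)-60,max(0,int(v)-45); print(u,v,u0,v0)
g=f[v0:v0+90,u0:u0+120]; m=(g.max(2)<80).astype(np.uint8)
n,l,st,ce=cv2.connectedComponentsWithStats(m); k=1+np.argmax(st[1:,4]); 
x,y=st[k,:2]; w,h=st[k,2:4]; print(u0+x,v0+y,w,h)
p=ray(c,u0+x+(w-1)/2,v0+y+(h-1)/2,111); print(p,(R.T@(p-s["ee_pos"])).round(2))
cv2.imwrite("pics/w6c.png",cv2.resize(g,None,fx=6,fy=6,interpolation=cv2.INTER_CUBIC))
E
```

```text
t 21.0 p [566.91  78.75 221.72] yawcw 4.9421 q [ 0.31  0.38 -0.67  1.75  0.26  1.1  -0.68] F [ 0.18  0.47 -0.98] M [-0.068 -0.077  0.051] j7t 0.003 grip 19.195999592883638 19.99741405248642
328.2609771992305 86.59818074685424 268 41
289 48 79 83
[587.94484201 165.84391373 111.        ] [ 89.72   0.71 110.62]
```

View pics/w6c.png

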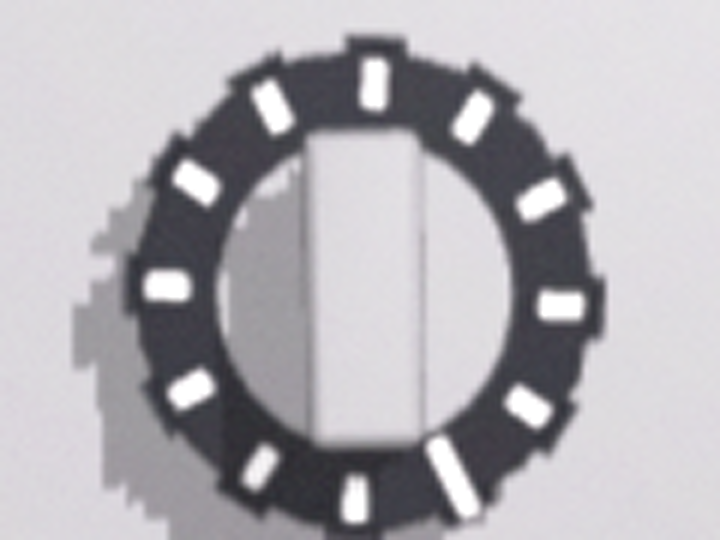

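Emit:
{"api": "jog_arm", "payload": {
  "series": [
    [[0.03,-0.0009,0,0,0,0],[0.035,0,0,0,0,0],[0.0259,0,0,0,0,0],[0,0,0.02,0,0,0],[0,0,0.02,0,0,0],[0,0,0.015,0,0,0],[0,0,0.006,0,0,0],[0,0,0,0,0,0],[0,0,0,0,0,0]]
  ]
}}

```text
time: 22.18
ee_pos: [587.4, 169.0, 161.7]
tool_rot: [[0.226, 0.974, 0.001], [0.974, -0.226, 0.0], [0.001, 0.001, -1.0]]
wrist_force: [-0.1, 0.4, -0.5]
gripper_width: 18.8
gripper_force: 20.0
```

```bash
python3 st.py
```

```text
t 22.175 p [587.45 169.03 161.73] yawcw 4.9406 q [ 0.13  0.5  -0.65  1.73  0.35  1.03 -0.88] F [-0.11  0.39 -0.51] M [-0.035 -0.064 -0.063] j7t 0.0 grip 18.782334697165876 19.997625052928925
```

Emit:
{"api": "jog_arm", "payload": {
  "series": [
    [[-0.0014,0,0,0,0,0],[0,0,0.003,0,0,0],[0,0,0.003,0,0,0],[0,0,0.002,0,0,0],[0,0,0,0,0,0],[0,0,0,0,0,0]]
  ]
}}

```text
time: 22.92
ee_pos: [586.7, 167.6, 153.1]
tool_rot: [[0.226, 0.974, 0.0], [0.974, -0.226, 0.0], [0.0, 0.0, -1.0]]
wrist_force: [-0.3, 0.4, -0.6]
gripper_width: 19.4
gripper_force: 20.0
```

```bash
python3 st.py
```

```text
t 22.925 p [586.7  167.6  153.09] yawcw 4.9403 q [ 0.12  0.51 -0.65  1.74  0.36  1.01 -0.88] F [-0.32  0.42 -0.58] M [ 0.003 -0.09   0.016] j7t 0.0 grip 19.4075431479566 19.997506141662598
```

Emit:
{"api": "jog_arm", "payload": {
  "series": [
    [[0,0,0.002,0,0,0],[0,0,0.002,0,0,0],[0,0,0.001,0,0,0],[0,0,0,0,0,0]]
  ]
}}

```text
time: 23.42
ee_pos: [586.6, 167.5, 147.9]
tool_rot: [[0.226, 0.974, -0.0], [0.974, -0.226, -0.0], [-0.0, -0.0, -1.0]]
wrist_force: [-0.7, 0.4, -0.7]
gripper_width: 19.1
gripper_force: 20.0
```

```bash
python3 st.py
```

```text
t 23.425 p [586.6  167.49 147.91] yawcw 4.9404 q [ 0.12  0.52 -0.65  1.74  0.36  1.   -0.89] F [-0.71  0.37 -0.69] M [-0.026 -0.078  0.01 ] j7t -0.002 grip 19.06617349575089 19.99752849340439
```

Past the ring's top with no contact. I'll go on down to the lid.

Emit:
{"api": "jog_arm", "payload": {
  "series": [
    [[0,0,0.002,0,0,0],[0,0,0.002,0,0,0],[0,0,0.001,0,0,0],[0,0,0,0,0,0]]
  ]
}}

```text
time: 23.92
ee_pos: [586.6, 167.5, 142.9]
tool_rot: [[0.226, 0.974, -0.0], [0.974, -0.226, -0.0], [-0.0, -0.0, -1.0]]
wrist_force: [-0.2, -0.2, -1.3]
gripper_width: 19.1
gripper_force: 20.0
```

```bash
python3 st.py
```

```text
t 23.925 p [586.59 167.5  142.93] yawcw 4.9403 q [ 0.12  0.52 -0.64  1.75  0.37  0.99 -0.89] F [-0.16 -0.24 -1.26] M [-0.008 -0.092 -0.019] j7t -0.002 grip 19.067982192254092 19.99759465456009
```

Emit:
{"api": "jog_arm", "payload": {
  "series": [
    [[0,0,0.0007,0,0,0],[0,0,0.0005,0,0,0],[0,0,0,0,0,0],[0,0,0,0,0,0]]
  ]
}}

```text
time: 24.42
ee_pos: [586.7, 167.6, 142.0]
tool_rot: [[0.226, 0.974, 0.0], [0.974, -0.226, -0.0], [-0.0, 0.0, -1.0]]
wrist_force: [-1.4, -0.7, 0.4]
gripper_width: 19.3
gripper_force: 20.0
```

```bash
python3 st.py
```

```text
t 24.425 p [586.66 167.58 141.97] yawcw 4.9403 q [ 0.12  0.52 -0.64  1.75  0.37  0.99 -0.89] F [-1.44 -0.68  0.37] M [ 0.007 -0.04   0.012] j7t 0.002 grip 19.312378874614964 19.99830186367035
```

Emit:
{"api": "jog_arm", "payload": {
  "series": [
    [[0,0,0.0002,0,0,0],[0,0,0,0,0,0],[0,0,0,0,0,0],[0,0,0,0,0,0],[0,0,0,0,0,0]]
  ],
  "fingers": 0
}}

```text
time: 25.05
ee_pos: [586.7, 167.5, 141.6]
tool_rot: [[0.226, 0.974, -0.0], [0.974, -0.226, -0.0], [-0.0, 0.0, -1.0]]
wrist_force: [-0.1, 0.6, -0.2]
gripper_width: 42.9
gripper_force: 0.0
```

Emit:
{"api": "jog_arm", "payload": {
  "series": [
    [[0,0,-0.01,0,0,0],[0,0,-0.02,0,0,0],[0,0,-0.03,0,0,0],[-0.01,0,-0.03,0,0,0],[-0.01,0,-0.03,0,0,0],[0,0,0,0,0,0],[0,0,0,0,0,0]]
  ],
  "fingers": 1
}}

```text
time: 25.92
ee_pos: [581.9, 148.2, 261.8]
tool_rot: [[0.226, 0.974, 0.0], [0.974, -0.226, -0.0], [-0.0, 0.0, -1.0]]
wrist_force: [0.5, 0.3, -1.3]
gripper_width: 86.8
gripper_force: 0.0
```

```bash
python3 st.py; python3 - <<'E'
from h import *
c=cam("wrist");b=cam("side");a=cam("scene")
w=c["frame"][60:360,160:480]
r=lambda i,u,v:cv2.resize(i[v-50:v+50,u-60:u+60],(360,300),interpolation=cv2.INTER_CUBIC)
top=cv2.resize(w,(320,300))
cv2.imwrite("pics/fin.png",np.vstack([np.hstack([top,r(b["frame"],270,275)]),np.hstack([cv2.resize(b["frame"],(320,300)),r(a["frame"],392,240)])]))
E
```

```text
t 25.925 p [581.86 148.19 261.8 ] yawcw 4.9401 q [ 0.19  0.4  -0.69  1.64  0.27  1.2  -0.78] F [ 0.48  0.28 -1.28] M [-0.012 -0.039  0.069] j7t 0.0 grip 86.77387679525962 0.0
```

View pics/fin.png

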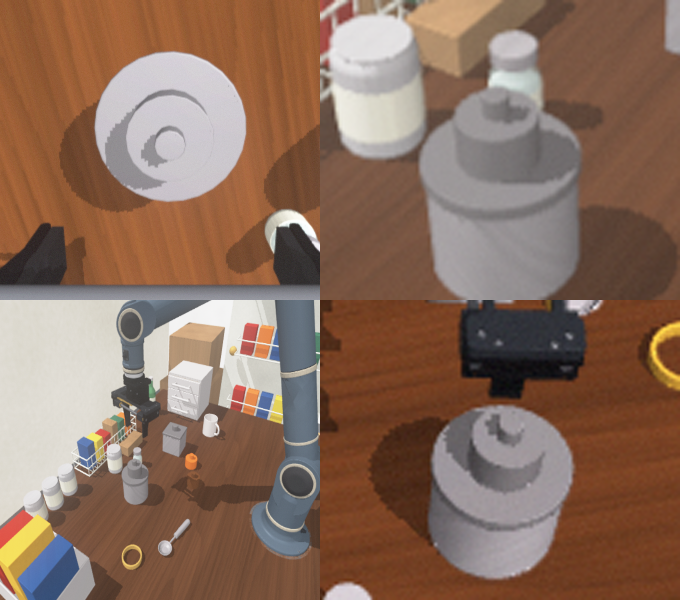

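The cap sits flat over the knob and ring on the lid, the gripper is clear, and the bystanders have not moved. I'm handing in.

```bash
python3 -c "
from plant import env; print(env.job_done())"
```

```text
the job is handed in; nothing more can be done
None
```

The knob is turned clockwise to its seat and nipped up by about 10° (inferred from torque; roughly 0.17–0.20 rad), the ring mark stayed put within about 1–2° of measurement error, the grey cap sits flat over both, and the job was handed in at about 26 s with no verdict returned.

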